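Stroke the masking leaves down along the jig

TASK

Before the next coat, run closed fingertips lightly along the curved row on the masking jig, from the green pad to the red pad, so that the four yellow hinged leaves fold down flat one after the other in that order. Only touch them: grip and lift nothing, be gentle, do not shove the jig out of its place, and leave the jar, tyre, bottles, cup and can undisturbed.

Things in the scene. Friction and masses are not known exactly. Their poses are not given: they have to be found in the camera images.
- jig: masking jig lying loose on the table: plywood board 250 x 170 x 12 mm, about 0.9 kg, carrying a blue painted model panel in an arc (radius 150 mm) with four yellow leaves hinged over it, a green pad at one end of the arc and a red pad at the other. Origin on the table under the board (the board spans -125 to 125 mm in x and -90 to 80 mm in y), z up; x runs from the green end towards the red end, the arc bulges to +y. Small things stand on the board on its -y side
- start_pad (a point): top centre of the green pad (24 mm along the arc, 34 mm across), 27.5 mm above the table, level with the upper face of a leaf that lies flat
- end_pad (a point): top centre of the red pad, same size and height
- leaf1 (a joint): hinge of yellow leaf 1 counted from the green end: 0 = lying flat, on its stop; positive = free end raised (rad), up to 0.9; starts at 0.35 to 0.75. The leaf stays where it is left (light friction, about 0.01 N m; no spring)
- leaf1_hinge (a point): point fixed on the jig over the middle of the hinge of leaf 1, at the height of its upper face when flat (27.5 mm above the table). The leaf is 36 mm long, 32 mm wide, 3 mm thick; it extends from its hinge along the arc towards the red end, so seen from the green end it is a ramp going up; the next hinge is about 46 mm along from this one
- leaf1_tip (a point): middle of the free end of leaf 1, on its upper face (moves with the leaf)
- leaf2 (a joint): hinge of yellow leaf 2 counted from the green end: 0 = lying flat, on its stop; positive = free end raised (rad), up to 0.9; starts at 0.35 to 0.75. The leaf stays where it is left (light friction, about 0.01 N m; no spring)
- leaf2_hinge (a point): point fixed on the jig over the middle of the hinge of leaf 2, at the height of its upper face when flat (27.5 mm above the table). The leaf is 36 mm long, 32 mm wide, 3 mm thick; it extends from its hinge along the arc towards the red end, so seen from the green end it is a ramp going up; the next hinge is about 46 mm along from this one
- leaf2_tip (a point): middle of the free end of leaf 2, on its upper face (moves with the leaf)
- leaf3 (a joint): hinge of yellow leaf 3 counted from the green end: 0 = lying flat, on its stop; positive = free end raised (rad), up to 0.9; starts at 0.35 to 0.75. The leaf stays where it is left (light friction, about 0.01 N m; no spring)
- leaf3_hinge (a point): point fixed on the jig over the middle of the hinge of leaf 3, at the height of its upper face when flat (27.5 mm above the table). The leaf is 36 mm long, 32 mm wide, 3 mm thick; it extends from its hinge along the arc towards the red end, so seen from the green end it is a ramp going up; the next hinge is about 46 mm along from this one
- leaf3_tip (a point): middle of the free end of leaf 3, on its upper face (moves with the leaf)
- leaf4 (a joint): hinge of yellow leaf 4 counted from the green end: 0 = lying flat, on its stop; positive = free end raised (rad), up to 0.9; starts at 0.35 to 0.75. The leaf stays where it is left (light friction, about 0.01 N m; no spring)
- leaf4_hinge (a point): point fixed on the jig over the middle of the hinge of leaf 4, at the height of its upper face when flat (27.5 mm above the table). The leaf is 36 mm long, 32 mm wide, 3 mm thick; it extends from its hinge along the arc towards the red end, so seen from the green end it is a ramp going up; the next hinge is about 46 mm along from this one
- leaf4_tip (a point): middle of the free end of leaf 4, on its upper face (moves with the leaf)
- pot: amber glass paint jar with white cap, 28 mm across, 36 mm tall, standing loose on the jig's board; leave it alone. Origin at the centre of its underside
- wheel: black model tyre lying loose on the jig's board, 34 mm across, 16 mm thick; leave it alone. Origin at the centre of its underside
- dropper_white: white dropper bottle, 34 mm across, 96 mm tall; leave it alone. Origin at the centre of its underside
- dropper_grey: grey dropper bottle, 34 mm across, 96 mm tall; leave it alone. Origin at the centre of its underside
- cup: steel cup, 64 mm across, 60 mm tall; leave it alone. Origin at the centre of its underside
- can: blue spray can, 54 mm across, 120 mm tall; leave it alone. Origin at the centre of its underside

How it is judged (in metres and radians):
On the way, in this order (a step that is already met when the one before it is completed fails the run):
1. leaf 1 from the green end is folded down, the later ones still up (value of joint leaf1 below 0.15 rad), for 0.03 s.
2. leaf 2 from the green end is folded down, the later ones still up (value of joint leaf2 below 0.15 rad), for 0.03 s.
3. leaf 3 from the green end is folded down, the later ones still up (value of joint leaf3 below 0.15 rad), for 0.03 s.
4. leaf 4 from the green end is folded down (value of joint leaf4 below 0.15 rad), for 0.03 s.
At the end, for the whole second after the job is handed in: all four leaves lie flat (within 0.15 rad of their stop), the jig lies flat and still on the table within 30 mm of where it was, and the robot is clear (value of joint each of leaf1, leaf2, leaf3, leaf4 below 0.15 rad and distance of jig from where it was at the start of the episode below 0.03 m and angle between jig's own z axis and vertical below 0.05 rad and linear speed of jig below 0.02 m/s); the robot touches nothing.
It fails at once if the jig is lifted (10 mm) or tipped (height (world z) of jig above 0.01 m or angle between jig's own z axis and vertical above 0.12 rad).
It fails at once if the jig is shoved more than 30 mm (distance of jig from where it was at the start of the episode above 0.03 m).
It fails at once if the jig or its leaves are pressed or squeezed with more than 40 N (contact force between any of the fingers, the arm and jig above 40 N).
It fails at once if a bystander is moved more than 20 mm (those on the jig: 40 mm) or knocked over (distance of any of pot, wheel from where it was at the start of the episode above 0.04 m or distance of any of dropper_white, dropper_grey, cup, can from where it was at the start of the episode above 0.02 m or angle between any of pot, wheel, dropper_white, dropper_grey, cup, can's own z axis and vertical above 0.5 rad).
It also fails if it takes over 38 s, if anything falls off the work surface, if the arm or the gripper's body presses on something with over 40 N, if the wrist force passes 120 N, or if a joint passes its speed limit or range.

ROBOT

A 6-joint arm with a two-finger parallel gripper is mounted at the origin on the work surface. World frame = base frame: x ahead of the robot, y to its left, z up, the work surface at z = 0. Lengths are in mm, angles in rad, forces in N, time in s.
With the tool pointing down it reaches from about 400 to 925 mm from the base axis. Payload 12.5 kg.
Tool frame: the origin (TCP) lies at the very end of the fingers, on their centre line; the grasp point (between the pads) lies 19 mm behind it; z points along the fingers, x is the direction in which the jaws open and shut, and the axes are right-handed (so a half turn about z gives the same grasp; the last joint's range is limited). The gripper opens to 95 mm and grips with 3 to 60 N. Pads are 20 mm wide; open, the fingers measure 119 mm over their backs; the gripper's body (75 mm by 180 mm) begins 59 mm behind the grasp point.
Start: joints at [-1.215, 0.491, 1.559, -0, 1.092, -0.106], TCP at [278.5, -559.54, 214.661] pointing down, gripper open.
Joint ranges: [-3.1, 3.1], [-0.84, 2.19], [0.05, 2.79], [-1.13, 4.28], [0.06, 2.93], [-2.69, 2.69]. Speed limits (rad/s): [2.22, 2.22, 2.79, 3.14, 3.14, 3.14].

INTERFACE

Orientations are given as [roll, pitch, yaw] about the fixed x, y, z axes, in that order (R = Rz(yaw) Ry(pitch) Rx(roll)).
In Python, from cell import state, viewer, ticket, look_for, regions_of gives the robot as it stands.
- The arm moves only by the shell command python3 -m inch 'ROWS'. ROWS is JSON, a list of rows, each a list of 7 numbers: the turn, a rotation vector about the world's x, y, z in degrees, then the shift along the world's x, y, z in mm, then the opening, from -1 (shut) to 1 (fully open). In form: [[rx, ry, rz, tx, ty, tz, hand], ...]. A call has 1 to 10 rows; each row shifts and turns the commanded pose from where the row before left it; what a row does not reach is not made up. A row lasts 1/10 s, in which the tool goes at most 50 mm and 8.59 degrees, less where a joint would pass 70% of its speed; a pose out of reach is approached as far as the arm can. A call with a gripper value outside its range is refused whole. The fingers move at their own pace and stop on an object; the grip force is fixed at half the most. Time passes only in rows, so rows that do not move let the fingers close. It gives the time, the measured TCP pose, the force and the opening at its end, in the units of the state.
- state(): the state, without advancing time (a new reading comes with each control period).
- viewer.read_camera(name): name is "scene" or "top" or "wrist"; returns a dict with "color" (420x560x3 uint8, red, green, blue), "depth" (420x560 float32, mm along the optical axis (not along the pixel's ray), 0 where there is no reading), "fx", "fy", "cx", "cy" (pixels), "position" and "orientation" of the camera in the world. Camera axes: x right, y down, z forward; pixel columns grow to the right and rows downward; lengths in mm; the calibration is good to about 2 mm. A picture is of the moment at which its call begins.
- ticket.job_done(): hands the job in, once; it reports no verdict.
Trained networks look in the newest picture that a camera, given by its name, has taken for a name from the list of things; names that differ only in an ending like _2 or _b are one class to them, and where a whole thing is asked for, a point or a joint stands for the part that bears it (a point fixed in the world has none). Each returns a list of dicts, best first, with "score" (0 to 1); they miss things now and then, are a little off and sometimes report something else, mostly with a low value. They report only what shows in the picture. A call takes as long as a camera call.
- look_for(name, camera): "box" ([left, top, right, bottom] as shares, 0 to 1, of the picture: columns of its width, rows of its height, round what is visible of it).
- regions_of(name, camera): "pixels" (420x560 bool, what is visible of it) and "box" ([left, top, right, bottom] as shares, 0 to 1, of the picture: columns of its width, rows of its height, round what is visible of it).
The state is a dict: "t": time; "joints": joint angles; "qvel": joint speeds; "tau": joint torques, N m; "eef_pos": TCP position; "tcp_rot": TCP orientation; "ft_force": force on the tool from outside, world axes, zero at the start; "moment": the same for the moment, N m; "opening": opening from 0.0 (shut) to 1.0 (fully open).
Only numpy, scipy, OpenCV 4.12 (cv2) and the standard library are available. Lean on these libraries where they do the work, as an engineer would, in place of code of your own. Each camera call takes 0.05 s, during which the arm holds its last target. There are 200 camera calls.

## Working session

There is one attempt and no reset: what is moved stays moved. The work goes in short steps, Python scripts to look and compute and a shell command to move; the robot and the scene stay as the last step left them, time stands still between calls to the robot, and variables do not carry over. Pictures are saved under pics/ and viewed, on a budget of 10 in all, crops included, one or two more only if the job needs it, and the job is handed in when it is done.

```bash
mkdir -p pics; cat > h.py <<'E'
import numpy as np,cv2
from scipy.spatial.transform import Rotation as R
from cell import state, viewer, ticket, look_for, regions_of
def cloud(c):
    d=c["depth"];v,u=np.indices(d.shape)
    p=np.stack([(u-c["cx"])/c["fx"]*d,(v-c["cy"])/c["fy"]*d,d],-1)
    o=np.array(c["orientation"],float)
    M=o if o.shape==(3,3) else (R.from_euler('xyz',o).as_matrix() if o.size==3 else R.from_quat(o).as_matrix())
    return p@M.T+np.array(c["position"])
E
python3 - <<'E'
from h import *
print(state())
ims=[]
for n in("top","scene"):
    c=viewer.read_camera(n);print(n,c["position"],c["orientation"],c["fx"])
    cv2.imwrite(f"pics/{n}1.png",c["color"][...,::-1])
    P=cloud(c);ok=c["depth"]>0
    for k in["jig","start_pad","end_pad","leaf1","leaf2","leaf3","leaf4","pot","wheel","dropper_white","cup","can"]:
        for r in regions_of(k,n)[:4]:
            m=r["pixels"]&ok
            if m.sum()>5: print(k,round(r["score"],2),np.round(np.array(r["box"])*[560,420,560,420]),m.sum(),np.round(np.median(P[m],0)),np.round(np.percentile(P[m][:,2],[5,95])))
E
```

```text
{'t': 0.0, 'joints': array([-1.21460848e+00,  4.91589983e-01,  1.55951386e+00, -5.41401209e-05,
        1.09168826e+00, -1.05601745e-01]), 'qvel': array([ 0.00054263,  0.00147425,  0.00011329, -0.00140166,  0.00210607,
       -0.00056502]), 'tau': array([ 2.98866384e-03, -6.12643147e+01, -2.58182645e+01,  6.94364123e-02,
        4.82151029e-02, -9.88416423e-05]), 'eef_pos': array([ 278.38097038, -559.27357044,  214.02066904]), 'tcp_rot': array([-3.14151397e+00,  1.19782839e-03, -1.10898170e+00]), 'ft_force': array([0.43038342, 0.53077618, 0.28865259]), 'moment': array([-0.00128539,  0.01377763,  0.04089417]), 'opening': 1.0015960603096639}
top [ 497.56042898   -7.69932227 1083.30592962] [-3.08160349e+00 -2.26582222e-03 -1.57963496e+00] 388.63430966214196
jig 0.79 [238. 155. 346. 248.] 5320 [572. -37.  12.] [ 9. 38.]
start_pad 0.93 [242. 157. 347. 247.] 5237 [574. -36.  12.] [ 9. 38.]
end_pad 0.67 [242. 160. 345. 250.] 5303 [572. -37.  12.] [ 8. 38.]
leaf1 0.57 [275. 186. 284. 205.] 169 [590.  -1.  33.] [21. 42.]
leaf1 0.44 [285. 182. 298. 193.] 137 [607. -39.  39.] [23. 51.]
leaf1 0.
[... 2247 characters left out ...]
294. 220. 312. 227.] 111 [561.  37.  40.] [23. 51.]
leaf4 0.75 [256. 231. 271. 250.] 175 [610. -38.  39.] [28. 50.]
leaf4 0.64 [235. 230. 248. 247.] 179 [614. -84.  39.] [29. 49.]
leaf4 0.55 [274. 231. 293. 243.] 194 [593.   1.  34.] [27. 41.]
leaf4 0.47 [294. 220. 312. 227.] 111 [561.  37.  40.] [23. 51.]
pot 0.62 [233. 233. 249. 250.] 195 [615. -83.  38.] [28. 49.]
pot 0.49 [269. 192. 280. 208.] 201 [511. -25.  44.] [16. 49.]
wheel 0.63 [236. 205. 248. 224.] 185 [539. -91.  25.] [15. 29.]
dropper_white 0.61 [457. 232. 481. 269.] 533 [615. 361.  52.] [ 9. 86.]
cup 0.55 [126. 158. 158. 195.] 836 [ 458. -338.   40.] [ 7. 59.]
can 0.98 [ 73. 236. 122. 288.] 1703 [ 710. -329.   90.] [  8. 120.]
```

```bash
python3 - <<'E'
from h import *
a=cv2.resize(cv2.imread("pics/top1.png")[140:260,220:360],None,fx=4,fy=4)
b=cv2.resize(cv2.imread("pics/scene1.png")[180:300,190:350],None,fx=4,fy=4)[:, :]
cv2.imwrite("pics/c1.png",cv2.resize(np.vstack([a,b[:,:560]]),None,fx=.62,fy=.62))
pts={}
for n in("top","scene"):
    c=viewer.read_camera(n);P=cloud(c);h=cv2.cvtColor(c["color"],cv2.COLOR_RGB2HSV).astype(int)
    box=(P[...,0]>440)&(P[...,0]<720)&(abs(P[...,1]+35)<170)&(P[...,2]>15)&(h[...,1]>110)&(h[...,2]>60)
    for k,lo,hi in(("green",45,85),("red",170,185),("red0",0,8),("yellow",20,34)):
        m=(box&(h[...,0]>=lo)&(h[...,0]<=hi)).astype(np.uint8)
        nn,l,s,ce=cv2.connectedComponentsWithStats(m)
        for i in range(1,nn):
            if s[i,4]>25:
                q=P[l==i]; print(n,k,s[i,4],np.round(ce[i]),np.round(q.mean(0),1),np.round(np.percentile(q[:,2],[5,95])))
E
```

```text
top green 105 [259. 215.] [531.9  51.2  27.1] [23. 30.]
top red0 103 [326. 188.] [ 605.  -131.4   27. ] [24. 31.]
top yellow 129 [310. 185.] [613.1 -87.3  39.4] [28. 50.]
top yellow 127 [293. 187.] [606.3 -41.1  47.6] [28. 51.]
top yellow 155 [279. 194.] [590.2  -3.   33.6] [25. 41.]
top yellow 128 [265. 206.] [557.3  33.4  47.4] [28. 51.]
scene green 133 [310. 216.] [537.6  53.8  26.8] [23. 29.]
scene red 173 [220. 241.] [ 612.1 -128.3   25.7] [18. 29.]
scene yellow 101 [302. 221.] [562.1  35.7  40.8] [30. 50.]
scene yellow 191 [283. 235.] [593.4  -0.8  34.5] [28. 41.]
scene yellow 207 [240. 240.] [616.  -84.5  39.3] [29. 50.]
scene yellow 167 [263. 239.] [610.9 -39.1  40.4] [30. 50.]
```

View pics/c1.png

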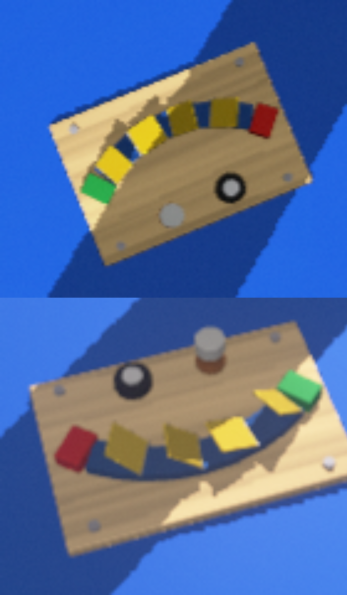

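```bash
python3 -m inch '[[0,0,0,22,42,8,-1],[0,0,0,22,42,8,-1],[0,0,0,22,42,8,-1],[0,0,0,22,42,8,-1],[0,0,0,22,42,8,-1],[0,0,0,22,42,0,-1],[0,0,0,22,42,0,-1],[0,0,0,22,42,0,-1],[0,0,0,22,42,0,-1],[0,0,0,22,42,0,-1]]'; python3 -m inch '[[0,0,0,30,35,0,-1],[0,0,0,30,35,0,-1],[0,0,0,20,20,0,-1],[0,0,0,0,0,0,-1],[0,0,0,0,0,0,-1]]'
python3 - <<'E'
from h import *
c=viewer.read_camera("wrist");print(c["position"],c["orientation"]);t=cv2.imread("pics/top1.png")
cv2.imwrite("pics/w1.png",np.vstack([t[100:300],c["color"][...,::-1]])[:600])
P=cloud(c);h=cv2.cvtColor(c["color"],cv2.COLOR_RGB2HSV).astype(int)
box=(P[...,0]>440)&(P[...,0]<720)&(abs(P[...,1]+35)<170)&(P[...,2]>15)&(P[...,2]<70)&(h[...,1]>110)&(h[...,2]>50)
for k,lo,hi in(("green",45,85),("red",170,185),("red0",0,8),("yellow",18,34)):
    m=(box&(h[...,0]>=lo)&(h[...,0]<=hi)).astype(np.uint8)
    nn,l,s,ce=cv2.connectedComponentsWithStats(m)
    for i in range(1,nn):
        if s[i,4]>100:
            q=P[l==i]; print(k,s[i],np.round(q.mean(0),1),np.round(np.percentile(q[:,2],[2,50,98])))
E
```

```text
t: 2.4
eef_pos: [499.1, -137.7, 255.0]
tcp_rot: [-3.141, -0.001, -1.109]
ft_force: [0.0, -0.6, 0.5]
opening: 0.218
t: 2.9
eef_pos: [578.4, -49.2, 254.3]
tcp_rot: [3.141, 0.0, -1.108]
ft_force: [-0.7, -0.1, 0.3]
opening: 0.006
[650.03537318 -14.07177962 424.88163079] [ 2.85397241e+00  2.04048546e-04 -1.10795153e+00]
green [187 162  28  29 447] [535.3  50.2  27.6] [22. 28. 29.]
red0 [332 173  30  30 454] [ 608.2 -130.9   27.5] [20. 28. 30.]
yellow [242 144  28  26 623] [591.7  -3.8  35.2] [28. 35. 42.]
yellow [276 144  27  31 551] [609.  -42.3  40.7] [28. 41. 52.]
yellow [207 153  25  28 428] [559.7  32.4  40.7] [28. 41. 51.]
yellow [307 154  33  34 606] [614.8 -87.7  40.1] [28. 40. 51.]
```

View pics/w1.png

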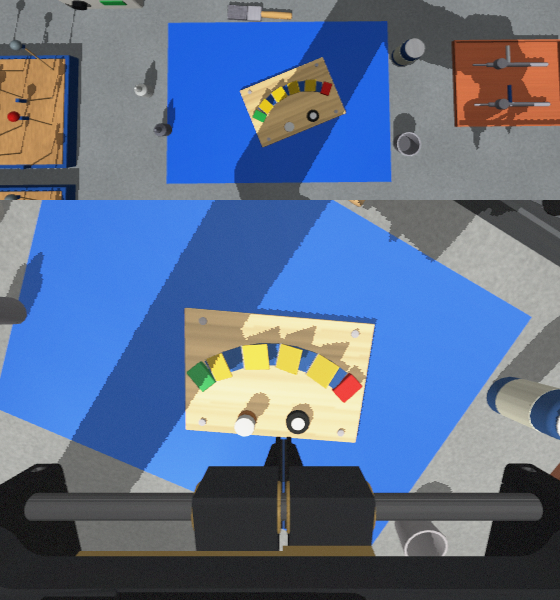

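```bash
python3 -m inch '[[0,0,0,-17,34,-35,-1],[0,0,0,-16,34,-35,-1],[0,0,0,-16,35,-35,-1],[0,0,0,0,0,-35,-1],[0,0,0,0,0,-35,-1],[0,0,0,0,0,-25,-1],[0,0,0,0,0,-10,-1],[0,0,0,0,0,0,-1],[0,0,0,0,0,0,-1]]'
python3 - <<'E'
import numpy as np
a=np.radians(np.arange(65,-23,-3));p=np.array([466.1,-82.8])+150*np.c_[np.cos(a),np.sin(a)]
r=np.round(p,0);print(r[0],np.diff(r,axis=0).astype(int).tolist(),r[-1])
E
```

```text
t: 3.85
eef_pos: [531.5, 49.6, 49.1]
tcp_rot: [-3.141, -0.001, -1.11]
ft_force: [0.7, -0.5, 0.2]
opening: 0.005
[529.  53.] [[8, -3], [6, -4], [7, -4], [6, -5], [7, -5], [5, -5], [6, -6], [5, -5], [5, -6], [5, -7], [4, -6], [4, -7], [4, -7], [3, -7], [3, -7], [3, -8], [2, -8], [1, -7], [2, -8], [1, -8], [0, -8], [0, -7], [0, -8], [-1, -8], [-1, -8], [-2, -8], [-2, -7], [-2, -8], [-3, -7]] [ 605. -139.]
```

```bash
python3 -m inch '[[0,0,0,-2,3,-10,-1],[0,0,0,0,0,-5,-1],[0,0,0,0,0,-4,-1],[0,0,0,0,0,0,-1],[0,0,0,0,0,0,-1]]'
```

```text
t: 4.35
eef_pos: [529.2, 53.1, 29.1]
tcp_rot: [3.142, -0.0, -1.109]
ft_force: [-0.2, -0.3, 0.5]
opening: 0.003
```

```bash
python3 -m inch '[[0,0,0,8,-3,0,-1],[0,0,0,6,-4,0,-1],[0,0,0,7,-4,0,-1],[0,0,0,6,-5,0,-1],[0,0,0,7,-5,0,-1],[0,0,0,5,-5,0,-1],[0,0,0,6,-6,0,-1],[0,0,0,5,-5,0,-1]]'
python3 - <<'E'
from h import *
c=viewer.read_camera("scene");cv2.imwrite("pics/s2.png",cv2.resize(c["color"][170:300,180:350,::-1],None,fx=3,fy=3))
E
```

```text
t: 5.15
eef_pos: [579.7, 15.4, 29.1]
tcp_rot: [-3.141, -0.0, -1.109]
ft_force: [0.8, 0.0, -0.6]
opening: 0.008
```

View pics/s2.png

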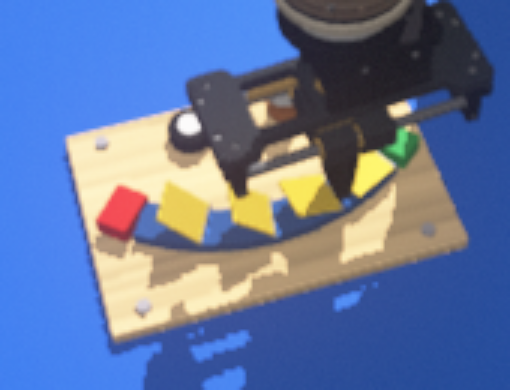

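Leaf 1 (about 375,170) is down, leaves 2–4 are still raised, and the fingertips (340,190) are on the row. Continuing.

```bash
python3 -m inch '[[0,0,0,5,-6,0,-1],[0,0,0,5,-7,0,-1],[0,0,0,4,-6,0,-1],[0,0,0,4,-7,0,-1],[0,0,0,4,-7,0,-1],[0,0,0,3,-7,0,-1],[0,0,0,3,-7,0,-1],[0,0,0,3,-8,0,-1],[0,0,0,2,-8,0,-1],[0,0,0,1,-7,0,-1]]'
python3 -m inch '[[0,0,0,2,-8,0,-1],[0,0,0,1,-8,0,-1],[0,0,0,0,-8,0,-1],[0,0,0,0,-7,0,-1],[0,0,0,0,-8,0,-1],[0,0,0,-1,-8,0,-1],[0,0,0,-1,-8,0,-1],[0,0,0,-2,-8,0,-1],[0,0,0,-2,-7,0,-1],[0,0,0,0,0,0,-1]]'
python3 -m inch '[[0,0,0,0,0,10,-1],[0,0,0,0,0,30,-1],[0,0,0,0,0,40,-1],[0,0,0,-10,0,40,-1],[0,0,0,-30,-20,30,-1],[0,0,0,-30,-20,30,-1],[0,0,0,-20,-20,20,-1],[0,0,0,0,0,0,-1],[0,0,0,0,0,0,-1]]'
python3 - <<'E'
from h import *
ims=[]
for n in("wrist","scene"):
    c=viewer.read_camera(n);P=cloud(c);h=cv2.cvtColor(c["color"],cv2.COLOR_RGB2HSV).astype(int)
    ims.append(c["color"][...,::-1])
    box=(P[...,0]>440)&(P[...,0]<720)&(abs(P[...,1]+35)<170)&(P[...,2]>15)&(P[...,2]<70)&(h[...,1]>110)&(h[...,2]>50)
    for k,lo,hi in(("green",45,85),("red",170,185),("red0",0,8),("yellow",18,34)):
        m=(box&(h[...,0]>=lo)&(h[...,0]<=hi)).astype(np.uint8)
        nn,l,s,ce=cv2.connectedComponentsWithStats(m)
        for i in range(1,nn):
            if s[i,4]>50:
                q=P[l==i]; print(n,k,s[i],np.round(q.mean(0),1),np.round(np.percentile(q[:,2],[2,50,98]),1))
cv2.imwrite("pics/e.png",np.vstack([ims[0][:300],cv2.resize(ims[1][150:300,130:410],None,fx=2,fy=2)]))
E
```

```text
t: 6.2
eef_pos: [613.3, -54.8, 29.0]
tcp_rot: [-3.141, -0.0, -1.109]
ft_force: [0.8, 0.2, -0.1]
opening: 0.009
t: 7.2
eef_pos: [609.8, -124.9, 29.0]
tcp_rot: [3.141, -0.0, -1.11]
ft_force: [-0.2, -0.2, -0.0]
opening: 0.005
t: 8.1
eef_pos: [520.1, -183.9, 230.0]
tcp_rot: [-3.14, -0.001, -1.11]
ft_force: [1.2, 0.0, -0.3]
opening: 0.007
wrist green [ 88  67  39  37 738] [534.3  48.2  27.2] [19.4 27.8 29.7]
wrist red0 [260  82  33  35 611] [ 607.4 -132.3   28. ] [26.2 28.  29.7]
wrist yellow [150  41  36  35 988] [592.3  -5.3  28.7] [26.9 28.7 30.4]
wrist yellow [192  43  35  37 967] [610.1 -47.1  28.6] [26.7 28.7 30.5]
wrist yellow [110  49  41  40 953] [562.9  29.3  28.7] [26.9 28.7 30.3]
wrist yellow [228  56  40  42 931] [614.4 -92.3  28.6] [26.9 28.7 30.6]
scene green [303 210  16  14 121] [537.5  54.2  26.9] [22.7 27.1 30. ]
scene red [213 233  16  17 158] [ 613.  -128.5   25.5] [15.7 26.4 29.2]
scene yellow [289 218  22  17 207] [564.5  32.2  27.6] [23.5 27.6 30.3]
scene yellow [272 228  21  18 220] [594.1  -2.3  27.4] [22.  27.6 30.3]
scene yellow [230 236  18  15 220] [616.  -89.5  27.3] [22.5 27.5 30. ]
scene yellow [252 236  19  15 230] [611.9 -44.6  27.4] [22.  27.7 30.1]
```

View pics/e.png

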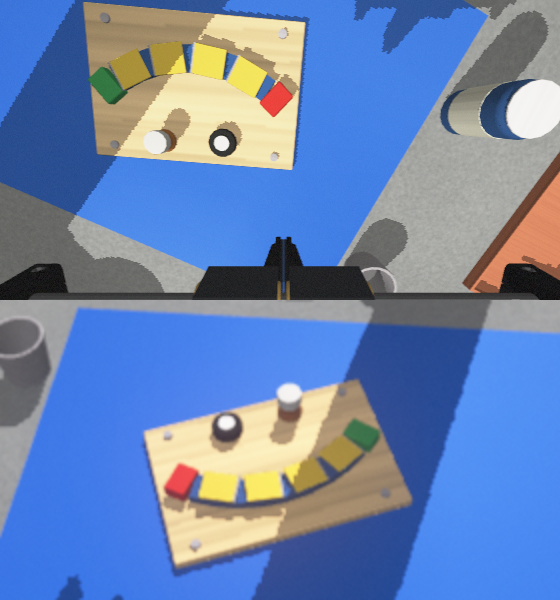

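All four leaves are flat: z is about 28 mm across each one, and in the upper view they run in a row from (130,68) to (247,75). The jig, jar and tyre are in place, and the robot is clear.

```bash
python3 -c "
from cell import ticket;print(ticket.job_done())"
```

```text
the job is handed in; nothing more can be done
None
```

I ran the closed fingertips along the arc from the green pad to the red pad, about 1.5 mm above the height of a flat leaf. All four leaves are folded down flat, and the job is handed in at about 8 s on the robot's clock, well inside the 38 s limit.

- **Leaves:** in the last pictures from the wrist and scene cameras, each leaf's upper face was at about 28 mm along its whole length (27.5 mm is flat).
- **Order:** I checked it in one picture partway through, which showed leaf 1 down and leaves 2–4 still up. I took no picture after each of the later leaves; the sweep ran along them in order.
- **Force:** the wrist force stayed around 1 N or less in every reading at the end of a move.
- **Jig:** the scene camera put both pads within 1 mm of their starting positions, the wrist camera within about 2 mm.
- **Jar and tyre:** they looked unmoved in the last pictures. The bottles, cup and can were well away from the path, and I did not measure them again.
- **Disagreements:** the top and scene cameras differed by about 5 mm, so I used the closer wrist view. One approach row was cut short by the 50 mm limit, and I corrected for it before touching anything.

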